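# Tip the parts tray onto the board and load it

## Robot

A 6-joint arm with a two-finger parallel gripper is mounted at the origin on a cart in front of the work surface, level with it; the furniture and walls round the work are solid. World frame = base frame: x ahead of the robot, y to its left, z up, the work surface at z = 0. Lengths are in m, angles in rad, forces in N, time in s.
With the tool pointing down it reaches from about 0.25 to 0.775 m from the base axis. Payload 8.9 kg.
Tool frame: the origin (TCP) lies midway between the tips of the shut fingers; the grasp point (between the pads) lies 19 mm behind it (bot.hold_point_z is the distance from the TCP to the grasp point, in m); z points along the fingers, y is the direction in which the jaws open and shut (so a half turn about z gives the same grasp; the last joint's range is limited). The gripper opens to 85 mm and grips with 20 to 120 N. Pads are 22 mm wide; open, the fingers measure 114 mm over their backs; the gripper's body (76 mm by 85 mm) begins 54 mm behind the grasp point. The pads swing forward as they close: fully open they stand 13 mm farther back than shut.
Start: joints at [-1.355, 0.291, -0.153, 1.127, 0, 1.431], TCP at [0.182, -0.492, 0.231] pointing down, gripper open.
Joint ranges: [-2.52, 2.52], [-0.91, 1.74], [-1.3, 1.37], [-1.96, 2.02], [-1.52, 1.47], [-3.14, 3.14]. Speed limits (rad/s): [2.22, 2.22, 2.79, 3.14, 3.14, 3.14].

## Interface

Orientations are given as a unit quaternion [x, y, z, w].
In Python, from bench import bot, viewer gives the robot as it stands. The module is installed in compiled form; this text tells all that it offers.
- The arm moves only by the tool servo_tool, never from a script. Its argument "deltas" is a list of rows, each a list of 6 numbers: the shift along the world's x, y, z in m, then the turn, a rotation vector about the world's x, y, z in rad. In form: [[x, y, z, rx, ry, rz], ...]. A call has 1 to 20 rows; each row shifts and turns the commanded pose from where the row before left it; what a row does not reach is not made up. A row lasts 1/8 s, in which the tool goes at most 62.5 mm and 10.7 degrees, less where a joint would pass 70% of its speed; a pose out of reach is approached as far as the arm can. A call with a gripper value outside its range is refused whole. "claw" is the opening in per cent of the stroke, from 0 (shut) to 100 (fully open), set as the call begins (left out, the last holds). The fingers move at their own pace and stop on an object; the grip force is fixed at half the most. Time passes only in rows, so rows that do not move let the fingers close. It gives the time, the measured TCP pose, the force and the opening at its end, in the units of the state.
- bot.sense(): the state, without advancing time (a new reading comes with each control period).
- viewer.read_camera(name): name is "scene" or "side" or "wrist"; returns a dict with "pixels" (400x640x3 uint8, red, green, blue), "fx", "fy", "cx", "cy" (pixels), "k1" (the pictures are not rectified: a ray, as slopes to the right and down, at radius r is drawn at 1 + k1 r^2 times it, then the intrinsics apply), "cam_to_world" (4x4, takes a point from camera to world coordinates). Camera axes: x right, y down, z forward; pixel columns grow to the right and rows downward; lengths in m; the calibration is good to about 2 mm. A picture is of the moment at which its call begins. There is no depth.
- bot.sign_off(): hands the job in, once; it reports no verdict.
The state is a dict: "time_s": time; "joint_positions": joint angles; "qvel": joint speeds; "effort": joint torques, N m; "ee_pos": TCP position; "ee_rot": TCP orientation; "wrist_force": force on the tool from outside, world axes, zero at the start; "torque": the same for the moment, N m; "opening": opening from 0.0 (shut) to 1.0 (fully open).
Only numpy, scipy, OpenCV 4.12 (cv2) and the standard library are available. Lean on these libraries where they do the work, as an engineer would, in place of code of your own. Each camera call takes 0.05 s, during which the arm holds its last target.

## Task

The two-compartment wooden tray is standing on its long side in front of the plywood board: keeping it upright, slide it until its foot is square against the board's near edge, let it stand there for a moment, then push high on it so that it tips over that edge and lies flat on the board, open side up. Then fetch the three parts from under the front of the little shelf and load them into the tray: the square tube into the left compartment as you face it, the bolt and the pine block into the right one. Leave the plastic cup, the clay car and the calliper where they are.

Things in the scene. Friction and masses are not known exactly. Their poses are not given: they have to be found in the camera images.
- board: Flat plywood board fixed on the bench, 140 (x) x 220 (y) x 16 mm high. Origin: centre of its underside. Its near edge, the stop, is the face at x = -70 mm in its frame, along its y; its x axis points away from the robot, and this is the way the tray is to be slid and tipped.
- tray: Loose light-wood tray, two compartments side by side, 0.25 to 0.5 kg, standing on a long side 12 to 45 mm before the board's near edge: 50 mm deep (x), 190 wide (y), 96 high. Origin: centre of the underside as it stands; z up, x towards the board. Open face at x = -25 mm (to the robot); closed bottom panel, 8 mm thick, at x = +25 mm (to the board). Walls 8 mm.
- tray_centre (a point): Centre of the tray's outer box, 48 mm above its underside as it stands (axes as the tray's). When the tray has been tipped and lies flat on the board, this point is 41 mm above the bench, the tray's x axis points down, its z axis away from the robot, its y axis still to the left; the rims are 66 mm above the bench and about 16 mm of the tray overhangs the board's near edge.
- tray_partition (a point): Middle of the front edge of the tray's middle partition: x = -25, y = 0, z = 48 mm in the tray's frame. The partition is 10 mm thick, runs over the full height and ends level with the open face, so it can be pushed at any height: pushed low (15 to 25 mm up) the tray slides upright, pushed high (about 85 mm up) it tips.
- tray_foot_left (a point): Point low on the tray's bottom-panel face at the left end: x = +25, y = +90, z = 4 mm in the tray's frame. It touches the board's near edge when the tray stands against it.
- tray_foot_right (a point): The same at the right end: x = +25, y = -90, z = 4 mm in the tray's frame.
- left_compartment (a point): Centre of the tray's left compartment (axes as the tray's). The inside is 82 mm along y, 80 mm along z and 42 mm deep along x.
- right_compartment (a point): Centre of the tray's right compartment, of the same size.
- bench_shelf: Small fixed plywood shelf, front open to the robot: top board 150 (x) x 250 (y) mm, underside 160 mm and top 172 mm above the bench, carried by a back board and gussets at the ends of its back half. Origin: centre of its footprint; front edge at x = -75 mm; x points from front to back. A tape roll and a wood scrap are fixed on top.
- shelf_edge (a point): Middle of the lower front edge of the shelf's top board, 160 mm up (axes as bench_shelf). The three parts are on the bench under it, their centres 5 to 30 mm behind the edge, about 78 mm apart along y, in any order; the gripper must come in from the front, tilted (about 30 degrees works), because of the top board above them.
- tube_centre (a point): Centre of the loose offcut of square steel tube, 64 mm long (its x axis), 25 mm wide and high, open at both ends, lying on the bench, centre 12.5 mm up. Its x axis points roughly out of the shelf's front.
- bolt_centre (a point): Centre of the loose grey hexagon bolt, standing on its head: head 18 x 21 mm and 8 mm high, shank 12 mm diameter, 54 mm high over all; centre 27 mm up, z axis up.
- block_centre (a point): Centre of the loose small sawn pine block, 20 (x) x 50 (y) x 16 mm high, lying on the bench, centre 8 mm up. Its y axis points roughly out of or into the shelf's front.
- cup: Empty light plastic cup standing upright, 80 mm wide, 92 mm high; origin at the centre of its foot. A bystander.
- clay_car: Small clay model car, 50 x 110 (y) x 35 mm high; origin at the centre of its underside. A bystander.
- calliper: Steel calliper lying flat, 74 x 202 (y) x 12 mm; origin at the centre of its underside. A bystander.

How it is judged:
On the way, in this order (a step that is already met when the one before it is completed fails the run):
1. the tray, still upright, stands with its foot against the board's near edge at both ends (within 7 mm) (x of each of tray_foot_left, tray_foot_right in the frame of board above -0.077 m and height (world z) of each of tray_foot_left, tray_foot_right below 0.012 m and angle between tray's own z axis and vertical below 0.12 rad), for 0.2 s.
2. the tray has been tipped and lies flat on the board, open side up (angle between tray's own x axis and vertical above 3.08 rad and height (world z) of tray_centre between 0.036 and 0.046 m), for 0.2 s.
At the end, for the whole second after the job is handed in: The tray lies at rest flat on the board, open side up (its centre 36 to 46 mm above the bench, level within 3.5 degrees), the tube's centre is inside the left compartment and the centres of the bolt and of the block are inside the right one (all of step 2 and x of tube_centre in the frame of left_compartment between -0.03 and 0.025 m and y of tube_centre in the frame of left_compartment between -0.042 and 0.042 m and z of tube_centre in the frame of left_compartment between -0.041 and 0.041 m and x of bolt_centre in the frame of right_compartment between -0.03 and 0.025 m and y of bolt_centre in the frame of right_compartment between -0.042 and 0.042 m and z of bolt_centre in the frame of right_compartment between -0.041 and 0.041 m and x of block_centre in the frame of right_compartment between -0.03 and 0.025 m and y of block_centre in the frame of right_compartment between -0.042 and 0.042 m and z of block_centre in the frame of right_compartment between -0.041 and 0.041 m and linear speed of tray below 0.02 m/s); the robot touches nothing.
It fails at once if the plastic cup was moved by more than 20 mm (distance of cup from where it was at the start of the episode above 0.02 m).
It fails at once if the clay car was moved by more than 20 mm (distance of clay_car from where it was at the start of the episode above 0.02 m).
It fails at once if the calliper was moved by more than 20 mm (distance of calliper from where it was at the start of the episode above 0.02 m).
It fails at once if the plastic cup was tipped over (angle between cup's own z axis and vertical above 0.5 rad).
It also fails if it takes over 72 s, if anything falls off the work surface, if the arm or the gripper's body presses on something with over 40 N, if the wrist force passes 120 N, or if a joint passes its speed limit or range.

## Working session

There is one attempt and no reset: what is moved stays moved. The work goes in short steps, Python scripts to look and compute and a tool call to move; the robot and the scene stay as the last step left them, time stands still between calls to the robot, and variables do not carry over. Pictures are saved under pics/ and viewed, and the job is handed in when it is done.

Besides the shell and the picture viewer there is one more tool, called as a command line: name --pt "numbers of a row" for each row, then --argument value for the rest. servo_tool: Moves the arm, as the interface text tells. Its arguments: {"type":"object","properties":{"deltas":{"type":"array"},"claw":{"type":"number"}},"required":["deltas"]}

```bash
mkdir -p pics
python3 - <<'E'
from bench import bot, viewer
import cv2,numpy as np
print(bot.sense(), bot.hold_point_z)
for n in ["scene","side","wrist"]:
    c=viewer.read_camera(n)
    cv2.imwrite(f"pics/{n}0.png",c["pixels"][:,:,::-1])
    print(n,c["fx"],c["fy"],c["cx"],c["cy"],c["k1"]);print(np.round(c["cam_to_world"],3))
E
```

```text
{'time_s': 0.0, 'joint_positions': array([-1.35524437e+00,  2.91307482e-01, -1.54138554e-01,  1.12670771e+00,
       -2.08823625e-05,  1.43151169e+00]), 'qvel': array([ 0.00012045,  0.00076329,  0.00211428,  0.00160499,  0.00027777,
       -0.00113628]), 'effort': array([ 4.96829125e-04, -5.37144542e+01,  3.31364179e+01,  1.62461872e-02,
       -1.69176355e-04,  3.53680754e-06]), 'ee_pos': array([ 0.18231164, -0.49184669,  0.23071362]), 'ee_rot': array([ 9.84302387e-01,  1.76488951e-01, -3.63089057e-05, -6.77815737e-04]), 'wrist_force': array([ 0.81781303,  0.08664431, -0.08423818]), 'torque': array([ 0.01952151, -0.02180758, -0.05845928]), 'opening': 0.9991084436143949} 0.0187
scene 439.1988561259153 439.1988561259153 323.9051673182872 203.86058413426386 -0.05786791898872618
[[ 0.82  -0.269  0.505 -0.009]
 [-0.572 -0.347  0.743 -0.921]
 [-0.025 -0.898 -0.439  0.585]
 [ 0.     0.     0.     1.   ]]
side 480.753296606512 480.753296606512 318.7544818884303 197.40333708315845 -0.0926484757639579
[[-1.    -0.006  0.01   0.526]
 [-0.011  0.607 -0.795  1.   ]
 [-0.001 -0.795 -0.607  0.974]
 [ 0.     0.     0.     1.   ]]
wrist 358.90244979173855 358.90244979173855 321.87231309866695 198.56078264882132 -0.029495997144246954
[[ 0.347 -0.891 -0.294  0.257]
 [-0.938 -0.33  -0.107 -0.464]
 [-0.001  0.313 -0.95   0.374]
 [ 0.     0.     0.     1.   ]]
```

View pics/scene0.png

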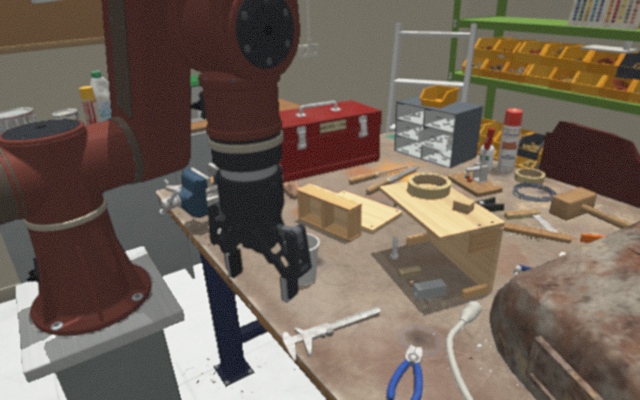

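View pics/side0.png

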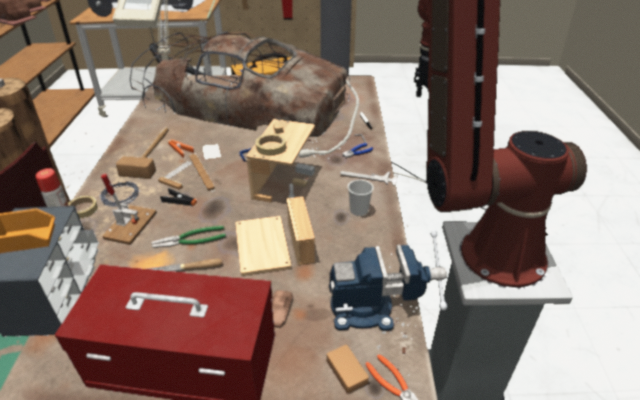

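View pics/wrist0.png

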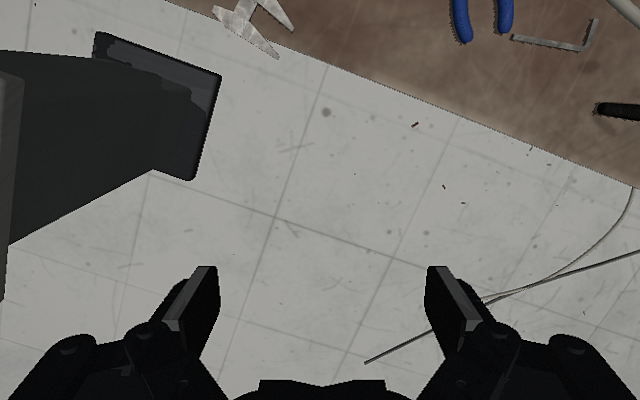

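The scene view shows the tray at about (328,210) and the board behind it at (370,210). The shelf is at (440,210), with bolt (394,247), block (410,271) and tube (430,288) under it; the cup is at (308,262) and the calliper at (330,325). The side view shows the board at (262,245), tray (301,230), cup (360,198) and car (283,307). I'll zoom in next.

Run:
```python
import cv2
a=cv2.imread("pics/scene0.png")[160:320,260:510]; cv2.imwrite("pics/s_z.png",cv2.resize(a,None,fx=3.2,fy=3.2,interpolation=cv2.INTER_CUBIC))
a=cv2.imread("pics/side0.png")[110:300,220:420]; cv2.imwrite("pics/d_z.png",cv2.resize(a,None,fx=3.0,fy=3.0,interpolation=cv2.INTER_CUBIC))
```

```text
(no output)
```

View pics/s_z.png

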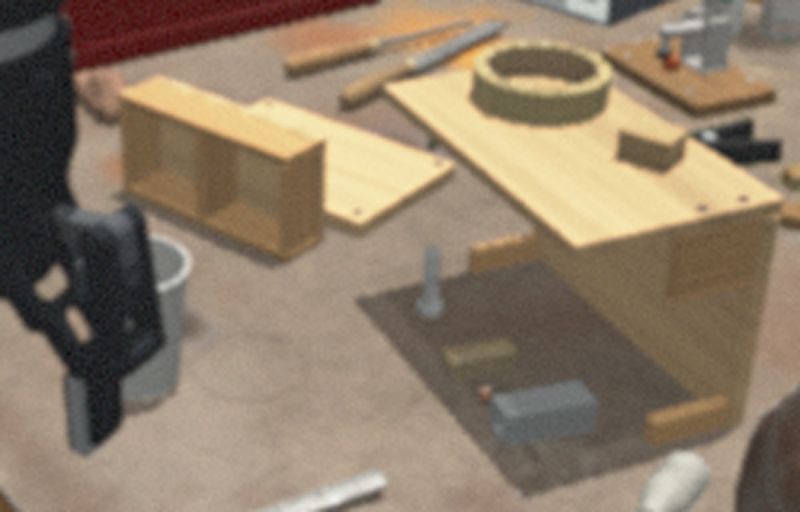

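View pics/d_z.png

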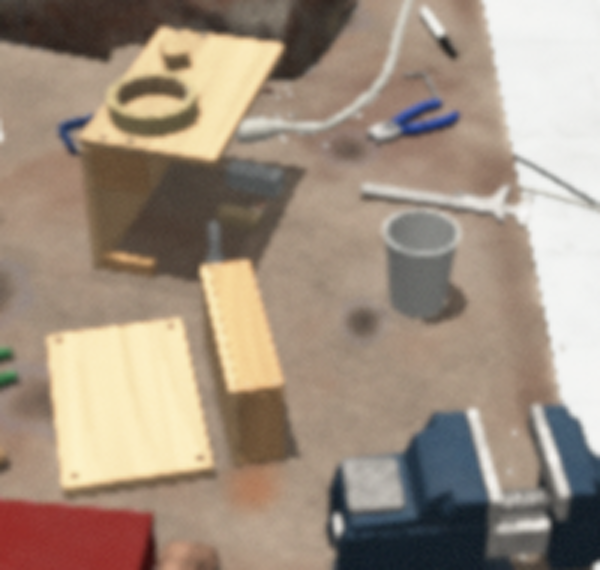

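```bash
cat > h.py <<'E'
import numpy as np, cv2
def ray(c,u,v):
    K=np.array([[c["fx"],0,c["cx"]],[0,c["fy"],c["cy"]],[0,0,1.]])
    p=cv2.undistortPoints(np.array([[[u,v]]],float),K,np.array([c["k1"],0,0,0.]))[0,0]
    T=c["cam_to_world"]; d=T[:3,:3]@np.array([p[0],p[1],1]); return T[:3,3],d/np.linalg.norm(d)
def onz(c,u,v,z):
    o,d=ray(c,u,v); return o+d*(z-o[2])/d[2]
def proj(c,P):
    T=np.linalg.inv(c["cam_to_world"]); q=T[:3,:3]@np.asarray(P,float)+T[:3,3]
    x,y=q[0]/q[2],q[1]/q[2]; s=1+c["k1"]*(x*x+y*y)
    return c["fx"]*x*s+c["cx"],c["fy"]*y*s+c["cy"]
E
cat > m.py <<'E'
from bench import viewer
from h import *
cs=viewer.read_camera("scene"); cd=viewer.read_camera("side")
S=lambda x,y,z:onz(cs,260+(x-1.1)/3.2,160+(y-1.1)/3.2,z)
D=lambda x,y,z:onz(cd,220+(x-1)/3,110+(y-1)/3,z)
def p(n,f,pts,z):
    for q in pts: print(n,np.round(f(*q,z),4))
p("board d",D,[(47,337),(181,320),(214,468),(63,492)],.016)
p("board s",S,[(455,170),(362,228)],.016)
p("tray d",D,[(200,265),(250,258),(284,385),(232,393)],.096)
p("tray s",S,[(122,92),(160,77),(325,140),(290,160)],.096)
p("tray s bottom",S,[(125,195),(288,258),(322,240)],.0)
p("shelf d FR FL BL",D,[(283,40),(220,160),(82,145)],.172)
p("shelf s FL FR BR",S,[(385,84),(578,248),(780,203)],.172)
p("bolt s base",S,[(430,308)],.004);p("bolt s top",S,[(432,249)],.054)
p("tube s top corners",S,[(491,405),(585,382),(598,403),(508,425)],.025)
p("tube s bottom",S,[(501,444),(597,429)],0)
p("block s top",S,[(443,350),(507,340),(515,349),(450,360)],.016)
p("block s bot",S,[(453,372),(516,360)],0)
p("bolt d top",D,[(213,222)],.054)
p("cup d rim",D,[(421,232)],.092); p("cup d top ctr l r",D,[(383,232),(461,232)],.092);p("cup s base",S,[(150,395)],0)
p("call tip",D,[(361,190),(528,210)],.006)
E
python3 m.py
```

```text
board d [ 0.7975 -0.1266  0.016 ]
board d [ 0.6614 -0.1556  0.016 ]
board d [0.6148 0.0585 0.016 ]
board d [0.7507 0.0909 0.016 ]
board s [ 0.7871 -0.1397  0.016 ]
board s [ 0.6553 -0.1684  0.016 ]
tray d [ 0.6375 -0.1456  0.096 ]
tray d [ 0.5878 -0.1577  0.096 ]
tray d [0.55  0.032 0.096]
tray d [0.5965 0.0432 0.096 ]
tray s [0.5528 0.0293 0.096 ]
tray s [0.5963 0.0362 0.096 ]
tray s [ 0.6305 -0.1496  0.096 ]
tray s [ 0.587  -0.1603  0.096 ]
tray s bottom [0.5469 0.0241 0.    ]
tray s bottom [ 0.5947 -0.1482  0.    ]
tray s bottom [ 0.6348 -0.1424  0.    ]
shelf d FR FL BL [ 0.5601 -0.4736  0.172 ]
shelf d FR FL BL [ 0.619  -0.2213  0.172 ]
shelf d FR FL BL [ 0.7628 -0.2484  0.172 ]
shelf s FL FR BR [ 0.6241 -0.2245  0.172 ]
shelf s FL FR BR [ 0.5562 -0.4679  0.172 ]
shelf s FL FR BR [ 0.694  -0.5062  0.172 ]
bolt s base [ 0.6304 -0.2764  0.004 ]
bolt s top [ 0.6314 -0.274   0.054 ]
tube s top corners [ 0.5592 -0.4091  0.025 ]
tube s top corners [ 0.6271 -0.429   0.025 ]
tube s top corners [ 0.6162 -0.4498  0.025 ]
tube s top corners [ 0.5527 -0.4307  0.025 ]
tube s bottom [ 0.5596 -0.4203  0.    ]
tube s bottom [ 0.6216 -0.4476  0.    ]
block s top [ 0.5873 -0.3351  0.016 ]
block s top [ 0.6319 -0.3535  0.016 ]
block s top [ 0.6283 -0.3648  0.016 ]
block s top [ 0.5827 -0.3469  0.016 ]
block s bot [ 0.5908 -0.3427  0.    ]
block s bot [ 0.6367 -0.3592  0.    ]
bolt d top [ 0.6337 -0.2778  0.054 ]
cup d rim [ 0.4124 -0.2093  0.092 ]
cup d top ctr l r [ 0.4518 -0.2089  0.092 ]
cup d top ctr l r [ 0.3708 -0.2097  0.092 ]
cup s base [ 0.4047 -0.2365  0.    ]
call tip [ 0.4677 -0.411   0.006 ]
call tip [ 0.274 -0.372  0.006]
```

servo_tool --pt "0.01 0.014 0 0 0 -0.072" --pt "0.02 0.028 0 0 0 -0.072" --pt "0.026 0.034 0 0.029 -0.137 0" --pt "0.026 0.034 0 0.029 -0.137 0" --pt "0.026 0.034 0 0.029 -0.137 0" --pt "0.026 0.034 0 0.029 -0.137 0" --pt "0.026 0.034 0 0.029 -0.137 0" --pt "0.026 0.034 0 0 0 0" --pt "0.026 0.034 0 0 0 0" --pt "0.026 0.034 0 0 0 0" --pt "0.026 0.034 0 0 0 0" --pt "0.025 0.035 0 0 0 0" --pt "0.02 0.028 0 0 0 0" --pt "0 0 0 0 0 0" --claw 0

```text
time_s: 2.0
ee_pos: [0.4917, -0.0788, 0.2313]
ee_rot: [0.934, 0.101, 0.341, -0.036]
wrist_force: [-1.2, 0.0, 0.3]
opening: 0.003
```

```bash
cat > shot.py <<'E'
import sys
from bench import bot, viewer
import cv2,numpy as np
from scipy.spatial.transform import Rotation as R
tag=sys.argv[1]
for n in sys.argv[2:]:
    c=viewer.read_camera(n); cv2.imwrite(f"pics/{n}_{tag}.png",c["pixels"][:,:,::-1])
    np.savez(f"pics/{n}_{tag}.npz",**{k:v for k,v in c.items()})
s=bot.sense(); print(s["time_s"],np.round(s["ee_pos"],4)); print(np.round(R.from_quat(s["ee_rot"]).as_matrix(),3)); print("q",np.round(s["joint_positions"],2),np.round(s["wrist_force"],1),s["opening"])
E
python3 shot.py 1 scene side wrist
```

```text
2.15 [ 0.4911 -0.0816  0.2312]
[[ 0.748  0.209  0.63 ]
 [ 0.161 -0.978  0.133]
 [ 0.644  0.001 -0.765]]
q [-0.65 -0.15 -0.9   0.32  0.51  2.42] [-1.  -0.3 -0.6] -0.0034546966832640184
```

View pics/wrist_1.png

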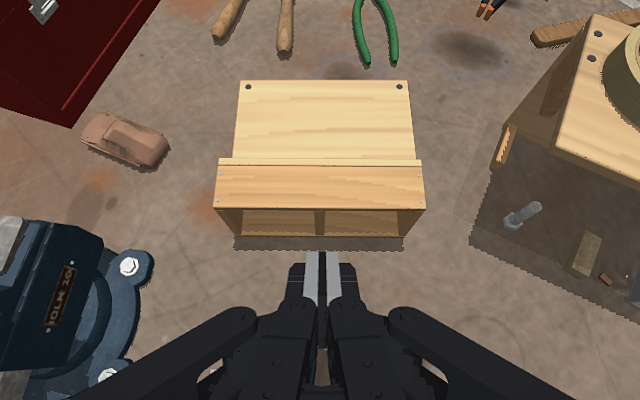

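View pics/scene_1.png

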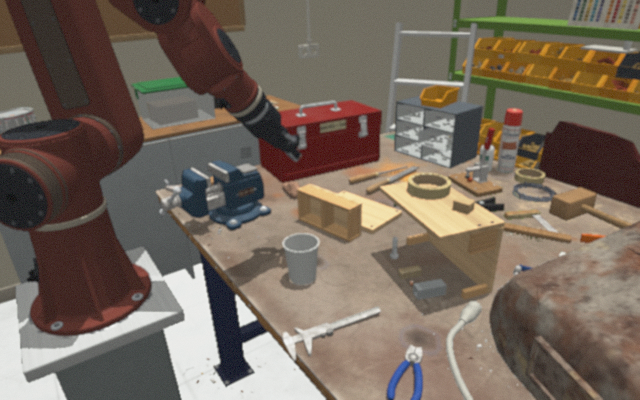

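View pics/side_1.png

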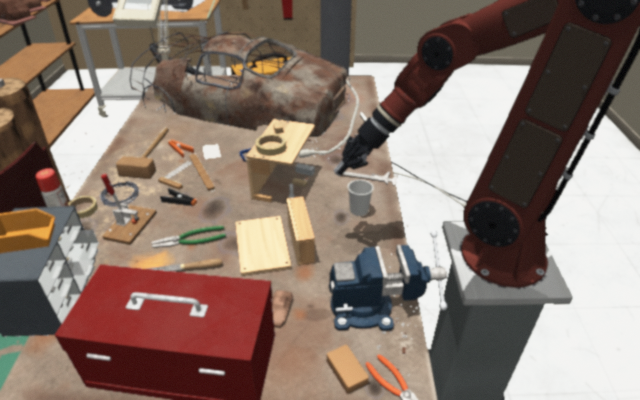

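The wrist view shows tray and board nearly square to the gripper. The tray's top front edge runs (216,209)–(425,209), the partition is at (321,222), and the board's far corners are (240,80) and (408,80). The bolt and block are visible on the right.

```bash
cat > w.py <<'E'
from h import *
c=dict(np.load("pics/wrist_1.npz"))
def p(n,pts,z):
    P=[onz(c,*q,z) for q in pts]
    print(n,*[np.round(x[:2],4) for x in P], "n-coord",[round(float(x[0]*.978+x[1]*.208),4) for x in P],"yaw dir deg",round(float(np.degrees(np.arctan2(-(P[0]-P[-1])[0],(P[0]-P[-1])[1]))),2))
p("tray top near",[(216,209),(425,210)],.096)
p("tray top far",[(220,159),(421,160)],.096)
p("foot near",[(235,248),(403,249)],0)
p("board far",[(240,80),(408,80)],.016)
p("partition top/bot",[(321,210)],.088); p("part bot",[(321,236)],.008)
p("bolt top",[(535,207)],.054);p("bolt base",[(512,222)],.004)
p("block corners top",[(583,233),(602,240),(588,276),(569,268)],.016)
p("shelf edge FL z172",[(556,152),(640,188)],.172)
E
python3 w.py
python3 -c "
import cv2
a=cv2.imread('pics/wrist_1.png')[60:300,200:640]; cv2.imwrite('pics/wz1.png',cv2.resize(a,None,fx=1.8,fy=1.8,interpolation=cv2.INTER_CUBIC))"
```

```text
tray top near [0.5476 0.0269] [ 0.5853 -0.1535] n-coord [0.5411, 0.5405] yaw dir deg 11.82
tray top far [0.5958 0.039 ] [ 0.6342 -0.1447] n-coord [0.5908, 0.5901] yaw dir deg 11.8
foot near [0.5358 0.0282] [ 0.5741 -0.1558] n-coord [0.5299, 0.5291] yaw dir deg 11.75
board far [0.7493 0.0841] [ 0.7956 -0.1311] n-coord [0.7503, 0.7508] yaw dir deg 12.15
partition top/bot [ 0.569  -0.0632] n-coord [0.5433] yaw dir deg -0.0
part bot [ 0.5674 -0.0635] n-coord [0.5417] yaw dir deg -0.0
bolt top [ 0.6298 -0.2731] n-coord [0.5592] yaw dir deg -0.0
bolt base [ 0.6304 -0.2741] n-coord [0.5595] yaw dir deg -0.0
block corners top [ 0.6287 -0.3471] [ 0.6249 -0.3678] [ 0.5809 -0.3499] [ 0.5855 -0.3299] n-coord [0.5427, 0.5346, 0.4954, 0.504] yaw dir deg -111.66
shelf edge FL z172 [ 0.6167 -0.2235] [ 0.6007 -0.281 ] n-coord [0.5567, 0.529] yaw dir deg -15.61
```

View pics/wz1.png

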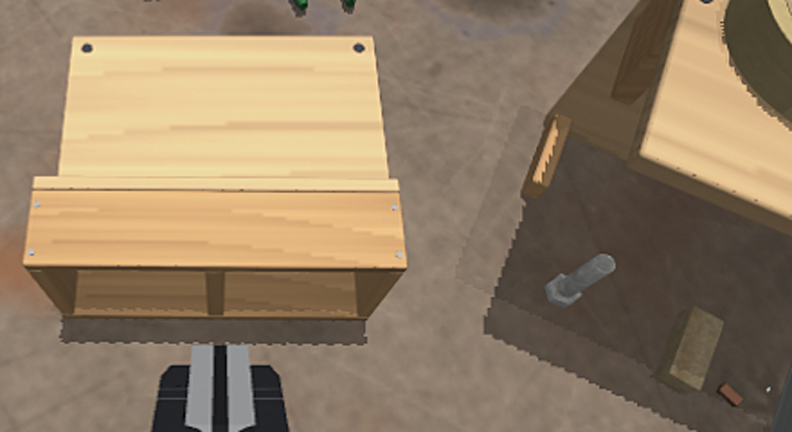

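servo_tool --pt "0 0.001 -0.036 0 0 0" --pt "0 0.001 -0.036 0 0 0" --pt "0 0 -0.036 0 0 0" --pt "0 0 -0.036 0 0 0" --pt "0 0 -0.036 0 0 0" --pt "0 0 -0.028 0 0 0" --pt "0 0 -0.01 0 0 0" --pt "0.0196 0.0042 0 0 0 0" --pt "0.0196 0.0042 0 0 0 0" --pt "0.0147 0.0031 0 0 0 0" --pt "0.0049 0.001 0 0 0 0" --pt "0.0049 0.001 0 0 0 0" --pt "0 0 0 0 0 0" --claw 0

```text
time_s: 3.78
ee_pos: [0.555, -0.0658, 0.0133]
ee_rot: [0.934, 0.099, 0.341, -0.035]
wrist_force: [-0.6, -0.4, 0.6]
opening: 0.002
```

```bash
python3 shot.py 2 wrist scene
```

```text
3.875 [ 0.5547 -0.0658  0.0132]
[[ 0.748  0.209  0.63 ]
 [ 0.16  -0.978  0.133]
 [ 0.644  0.001 -0.765]]
q [-0.5   0.49 -1.09 -0.58  0.43  2.56] [0.4 0.4 0.1] -0.00022255878328545725
```

View pics/wrist_2.png

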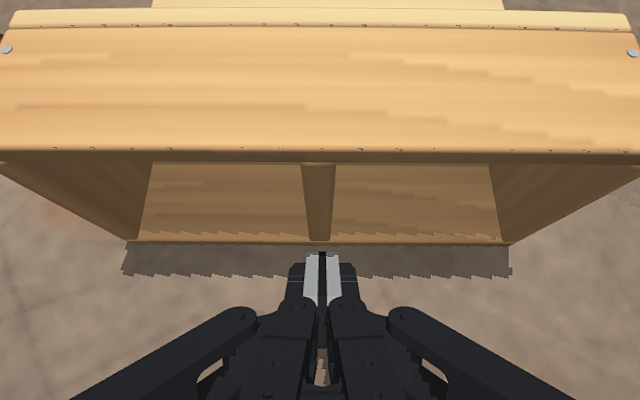

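View pics/scene_2.png

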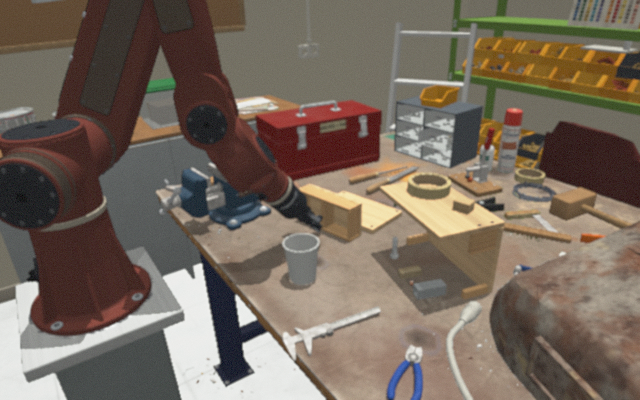

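The wrist view shows the closed tips at (322,255), just short of the partition foot at (320,240). Now the slow slide.

servo_tool --pt "0.0039 0.0008 0 0 0 0" --pt "0.0039 0.0008 0 0 0 0" --pt "0.0039 0.0008 0 0 0 0" --pt "0.0039 0.0008 0 0 0 0" --pt "0.0039 0.0008 0 0 0 0" --pt "0 0 0 0 0 0"

```text
time_s: 4.62
ee_pos: [0.575, -0.0617, 0.0134]
ee_rot: [0.934, 0.099, 0.341, -0.035]
wrist_force: [-0.7, 1.0, 0.0]
opening: 0.001
```

```bash
python3 shot.py 3 wrist
```

```text
4.675 [ 0.575  -0.0617  0.0134]
[[ 0.747  0.209  0.631]
 [ 0.161 -0.978  0.134]
 [ 0.645  0.002 -0.764]]
q [-0.47  0.5  -1.05 -0.56  0.41  2.59] [ 0.4 -0.5  0.3] 0.0006344510040472658
```

View pics/wrist_3.png

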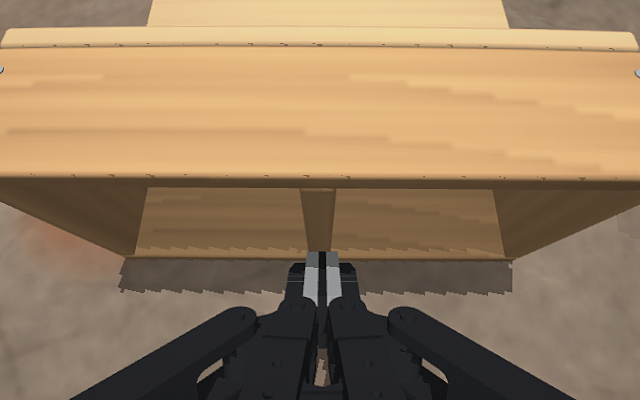

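```bash
cat > w2.py <<'E'
from h import *
for t,pts in (("2",[(60,151),(590,153)]),("3",[(60,177),(590,179)])):
    c=dict(np.load(f"pics/wrist_{t}.npz")); 
    for q in pts:
        x=onz(c,*q,.096); print(t,np.round(x,4),round(float(x[0]*.978+x[1]*.208),4))
E
python3 w2.py
```

```text
2 [0.5541 0.0024 0.096 ] 0.5425
2 [ 0.5817 -0.1293  0.096 ] 0.542
3 [0.5675 0.0032 0.096 ] 0.5556
3 [ 0.5942 -0.1247  0.096 ] 0.5552
```

servo_tool --pt "0.0024 0.0005 0 0 0 0" --pt "0.0024 0.0005 0 0 0 0" --pt "0 0 0 0 0 0"

```text
time_s: 5.05
ee_pos: [0.5796, -0.0608, 0.0133]
ee_rot: [0.934, 0.099, 0.341, -0.035]
wrist_force: [0.2, 0.1, -0.3]
opening: 0.002
```

servo_tool --pt "0.001 0.0002 0 0 0 0" --pt "0 0 0 0 0 0"

```text
time_s: 5.3
ee_pos: [0.5804, -0.0606, 0.0133]
ee_rot: [0.934, 0.099, 0.341, -0.035]
wrist_force: [-1.7, -0.4, 1.2]
opening: -0.002
```

servo_tool --pt "0.001 0.0002 0 0 0 0" --pt "0 0 0 0 0 0"

```text
time_s: 5.55
ee_pos: [0.5814, -0.0604, 0.0133]
ee_rot: [0.934, 0.099, 0.341, -0.035]
wrist_force: [-1.5, -0.2, 1.0]
opening: 0.0
```

servo_tool --pt "0.001 0.0002 0 0 0 0" --pt "0 0 0 0 0 0"

```text
time_s: 5.8
ee_pos: [0.5822, -0.0604, 0.0132]
ee_rot: [0.934, 0.099, 0.341, -0.035]
wrist_force: [-4.6, -2.0, 2.2]
opening: -0.001
```

servo_tool --pt "0.001 0.0002 0 0 0 0" --pt "0 0 0 0 0 0"

```text
time_s: 6.05
ee_pos: [0.5824, -0.0603, 0.0129]
ee_rot: [0.934, 0.098, 0.34, -0.035]
wrist_force: [-11.4, -4.3, 7.9]
opening: -0.002
```

```bash
python3 shot.py 4 wrist side
```

```text
6.15 [ 0.5824 -0.0603  0.0129]
[[ 0.749  0.207  0.629]
 [ 0.16  -0.978  0.132]
 [ 0.643  0.001 -0.766]]
q [-0.45  0.51 -1.03 -0.55  0.41  2.6 ] [-11.3  -4.7   7.5] 0.001830161228443506
```

View pics/wrist_4.png

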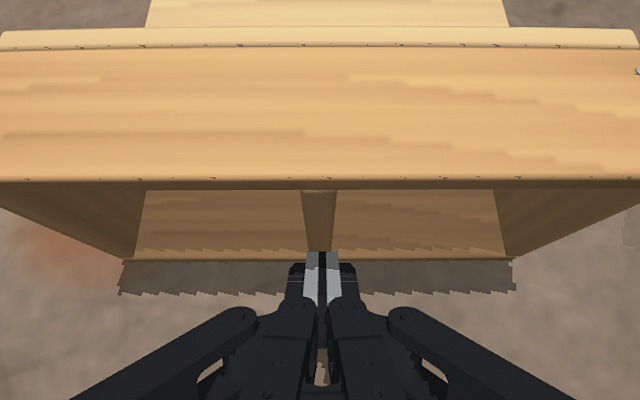

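Contact is at 11 N and the travel matches the gap, so the tray is against the board. I'll back off, let it stand, rise, and then push high.

servo_tool --pt "-0.0098 -0.0021 0 0 0 0" --pt "-0.0147 -0.0031 0 0 0 0" --pt "0 0 0.015 0 0 0" --pt "0 0 0.025 0 0 0" --pt "0 0 0.025 0 0 0" --pt "0 0 0 0 0 0" --pt "0 0 0 0 0 0"

```text
time_s: 7.02
ee_pos: [0.5583, -0.0652, 0.0778]
ee_rot: [0.934, 0.099, 0.341, -0.035]
wrist_force: [-0.2, -0.2, 0.3]
opening: -0.001
```

```bash
python3 shot.py 5 wrist side; python3 -c "
import cv2
a=cv2.imread('pics/side_5.png')[110:300,220:420]; cv2.imwrite('pics/d5.png',cv2.resize(a,None,fx=3,fy=3,interpolation=cv2.INTER_CUBIC))"
```

```text
7.125 [ 0.5581 -0.065   0.0772]
[[ 0.749  0.209  0.629]
 [ 0.16  -0.978  0.134]
 [ 0.643  0.    -0.766]]
q [-0.49  0.29 -1.03 -0.33  0.43  2.56] [ 0.2 -0.2 -0. ] -0.0011090398496868487
```

View pics/d5.png

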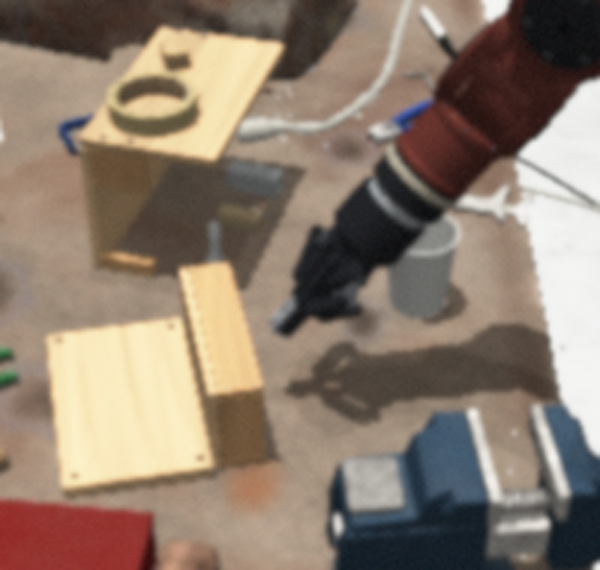

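View pics/wrist_5.png

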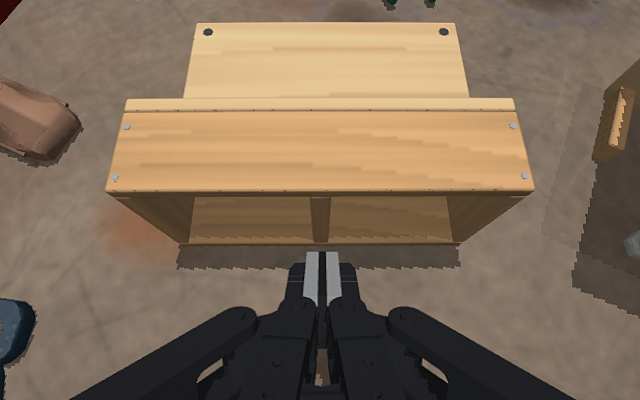

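The side view shows the tray's foot meeting the board edge along its whole length, (205,395)–(215,465) in the zoom, and still upright. Now the high push.

servo_tool --pt "0.0098 0.0021 0 0 0 0" --pt "0.0098 0.0021 0 0 0 0" --pt "0.0049 0.001 0 0 0 0" --pt "0.0049 0.001 0 0 0 0" --pt "0.0049 0.001 0 0 0 0" --pt "0.0049 0.001 0 0 0 0" --pt "0.0049 0.001 0 0 0 0" --pt "0.0049 0.001 0 0 0 0" --pt "0 0 0 0 0 0"

```text
time_s: 8.25
ee_pos: [0.6083, -0.0549, 0.0783]
ee_rot: [0.934, 0.099, 0.341, -0.035]
wrist_force: [0.3, -0.2, -0.8]
opening: -0.002
```

```bash
python3 shot.py 6 wrist side; python3 -c "
import cv2
a=cv2.imread('pics/side_6.png')[110:300,220:420]; cv2.imwrite('pics/d6.png',cv2.resize(a,None,fx=3,fy=3,interpolation=cv2.INTER_CUBIC))"
```

```text
8.35 [ 0.6077 -0.0549  0.0781]
[[ 0.748  0.209  0.63 ]
 [ 0.16  -0.978  0.134]
 [ 0.644  0.001 -0.765]]
q [-0.42  0.35 -0.93 -0.31  0.39  2.64] [-0.6  0.   0.7] -0.005228094092972997
```

View pics/d6.png

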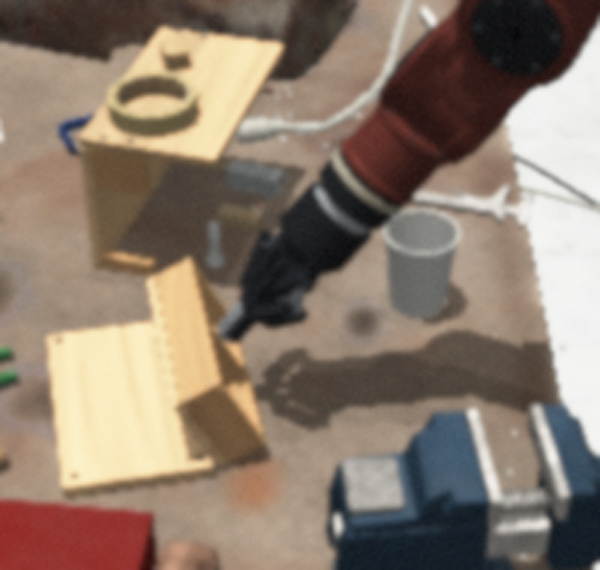

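Tipped about 20–25° with light contact, so I'll keep pushing.

servo_tool --pt "0.0049 0.001 0 0 0 0" --pt "0.0049 0.001 0 0 0 0" --pt "0.0049 0.001 0 0 0 0" --pt "0.0049 0.001 0 0 0 0" --pt "0.0049 0.001 0 0 0 0" --pt "0 0 0 0 0 0" --pt "0 0 0 0 0 0"

```text
time_s: 9.22
ee_pos: [0.6322, -0.0499, 0.0782]
ee_rot: [0.934, 0.099, 0.341, -0.035]
wrist_force: [0.1, 0.2, -0.2]
opening: -0.003
```

```bash
python3 shot.py 7 wrist side; python3 -c "
import cv2
a=cv2.imread('pics/side_7.png')[110:300,220:420]; cv2.imwrite('pics/d7.png',cv2.resize(a,None,fx=3,fy=3,interpolation=cv2.INTER_CUBIC))"
```

```text
9.325 [ 0.6322 -0.05    0.0782]
[[ 0.748  0.209  0.63 ]
 [ 0.16  -0.978  0.133]
 [ 0.644  0.001 -0.765]]
q [-0.38  0.38 -0.88 -0.3   0.37  2.67] [-0.9  0.1  0.4] -0.00238282085985927
```

View pics/d7.png

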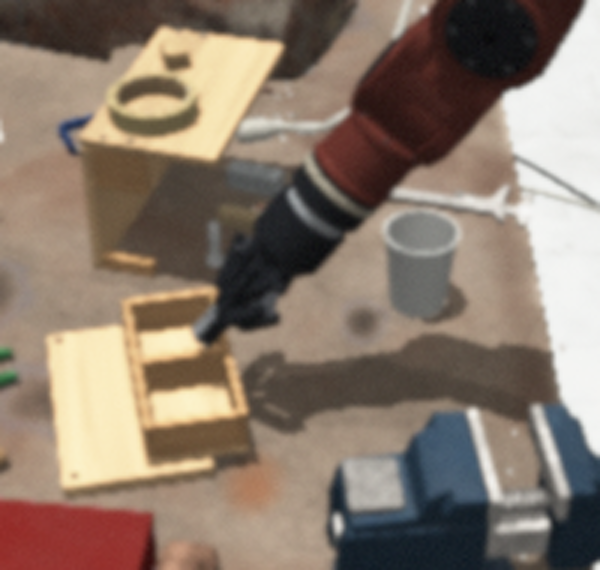

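It lies flat on the board, open side up. I'll withdraw up and back for a look at the tray and the parts.

servo_tool --pt "0 0 0.03 0 0 0" --pt "0 0 0.04 0 0 0" --pt "-0.03 -0.01 0.04 0 0 0" --pt "-0.04 -0.03 0.03 0 0 0" --pt "-0.04 -0.03 0.02 0 0 0" --pt "-0.03 -0.03 0 0 0 0" --pt "0 0 0 0 0 0" --pt "0 0 0 0 0 0" --claw 60

```text
time_s: 10.32
ee_pos: [0.4924, -0.1501, 0.2382]
ee_rot: [0.934, 0.098, 0.341, -0.035]
wrist_force: [-0.3, 0.5, 0.4]
opening: 0.6
```

```bash
python3 shot.py 8 wrist
```

```text
10.375 [ 0.4926 -0.1495  0.2381]
[[ 0.748  0.209  0.63 ]
 [ 0.161 -0.978  0.134]
 [ 0.644  0.001 -0.765]]
q [-0.8  -0.07 -0.8   0.42  0.58  2.26] [-0.   0.3  0.7] 0.6015651095443929
```

View pics/wrist_8.png

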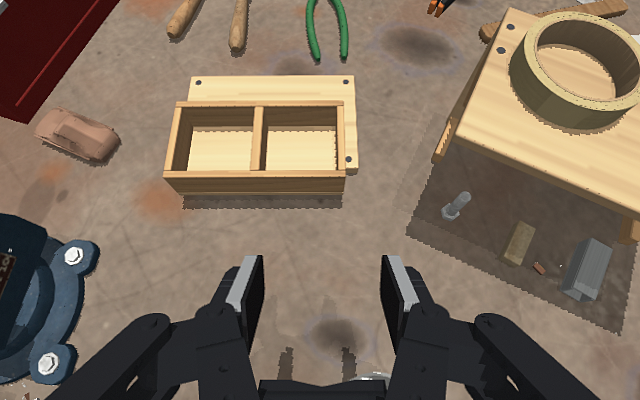

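The tray rim is at (177,104), (343,103), (346,173) and (164,171). The three parts are fully visible: bolt (455,205), block (520,243), tube (588,268).

```bash
python3 -c "
import cv2
a=cv2.imread('pics/wrist_8.png')[170:330,400:640]; cv2.imwrite('pics/wz8.png',cv2.resize(a,None,fx=3,fy=3,interpolation=cv2.INTER_CUBIC))
a=cv2.imread('pics/wrist_8.png')[60:220,150:370]; cv2.imwrite('pics/wz8t.png',cv2.resize(a,None,fx=3,fy=3,interpolation=cv2.INTER_CUBIC))"
```

```text
(no output)
```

View pics/wz8.png

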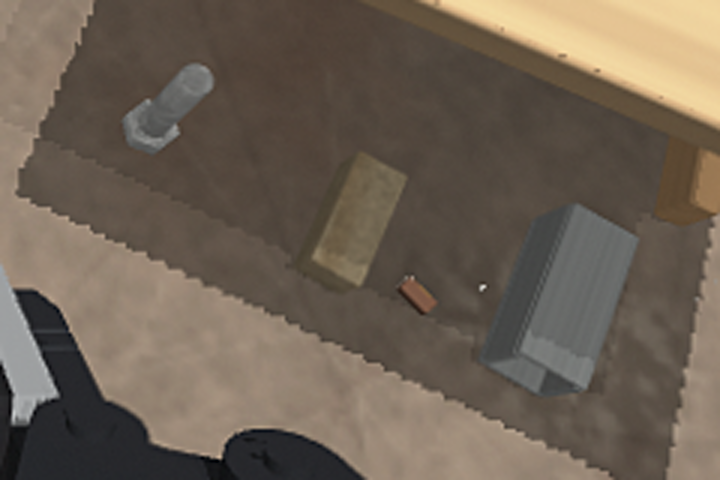

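View pics/wz8t.png

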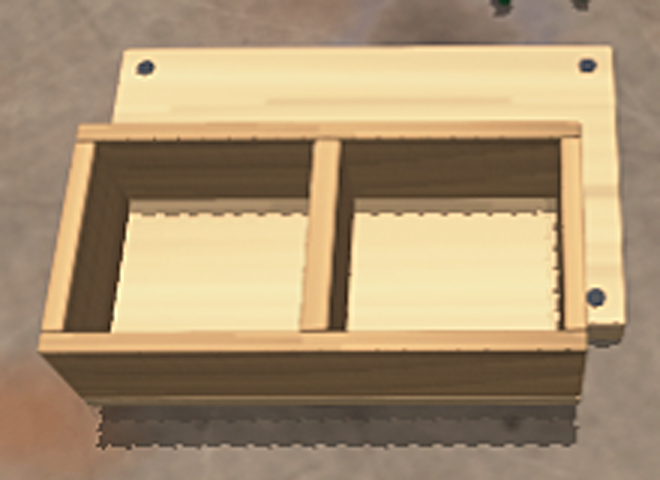

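```bash
cat > w3.py <<'E'
from h import *
c=dict(np.load("pics/wrist_8.npz"))
def q(pts,z,ou,ov): return np.array([onz(c,ou+(x-1)/3,ov+(y-1)/3,z)[:2] for x,y in pts])
P=q([(80,125),(580,123),(587,350),(40,352)],.066,150,60); 
r=lambda v:np.round(v,4); yw=lambda v:round(float(np.degrees(np.arctan2(v[1],v[0]))),1)
print("tray c",r(P.mean(0)),"sides",[round(float(np.linalg.norm(P[i]-P[(i+1)%4])),4) for i in range(4)],"yaw",yw(P[0]-P[1])-90,yw(P[0]-P[3]+P[1]-P[2]))
n=(P[0]-P[3]+P[1]-P[2]); n=P[0]-P[1]+P[3]-P[2]; l=n/np.linalg.norm(n); n=np.array([l[1],-l[0]])
C=P.mean(0); print("n",r(n),"left comp",r(C+.046*l),"right",r(C-.046*l))
print("bolt",r(q([(201,77)],.054,400,170)),r(q([(150,128)],.008,400,170)))
for nm,pts,z in (("block",[(362,152),(407,177),(362,288),(313,262)],.016),("tube",[(578,203),(638,237),(585,392),(520,352)],.025)):
    B=q(pts,z,400,170); print(nm,r(B.mean(0)),"yaw",yw(B[0]-B[3]+B[1]-B[2]),"w,l",r(np.linalg.norm(B[0]-B[1])),r(np.linalg.norm(B[1]-B[2])))
E
python3 w3.py
```

```text
tray c [ 0.6481 -0.0451] sides [0.1886, 0.0943, 0.1881, 0.0946] yaw 12.099999999999994 12.3
n [0.9777 0.2101] left comp [ 6.385e-01 -2.000e-04] right [ 0.6578 -0.0901]
bolt [[ 0.6325 -0.2752]] [[ 0.6295 -0.2728]]
block [ 0.6066 -0.3505] yaw -20.1 w,l 0.0182 0.049
tube [ 0.5913 -0.4241] yaw -21.4 w,l 0.0229 0.0645
```

servo_tool --pt "0.002 -0.03 0 0 0 -0.14" --pt "0.002 -0.041 0 0 0 -0.14" --pt "0.002 -0.041 0 0 0 -0.14" --pt "0.002 -0.041 0 0 0 -0.14" --pt "0.002 -0.041 -0.023 0 0 0" --pt "0.001 -0.041 -0.03 0 0 0" --pt "0 -0.012 -0.03 0 0 0" --pt "0 0 -0.03 0 0 0" --pt "0 0 0 0 0 0" --pt "0 0 0 0 0 0" --claw 60

```text
time_s: 11.62
ee_pos: [0.5044, -0.3964, 0.1261]
ee_rot: [0.925, -0.162, 0.338, 0.06]
wrist_force: [0.1, -0.9, 0.6]
opening: 0.601
```

```bash
python3 shot.py 9 wrist scene
```

```text
11.725 [ 0.5044 -0.3972  0.127 ]
[[ 0.718 -0.342  0.606]
 [-0.259 -0.94  -0.223]
 [ 0.646  0.003 -0.763]]
q [-0.98  0.28 -0.81 -0.12  0.39  2.63] [ 0.6  0.4 -0.4] 0.6009332763577654
```

View pics/wrist_9.png

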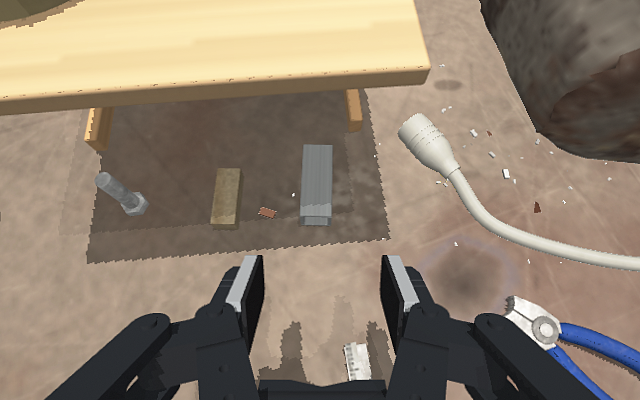

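View pics/scene_9.png

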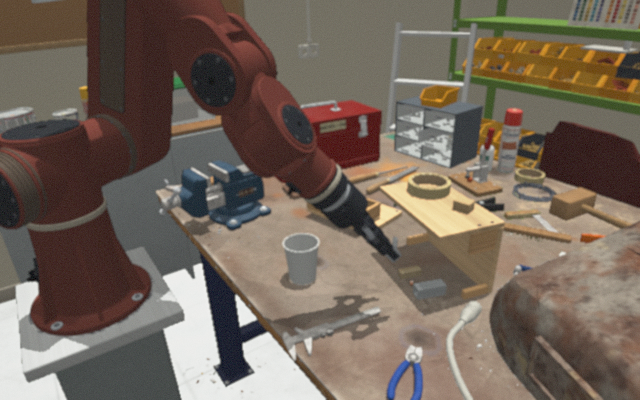

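The tube top is at about (303,145), (332,145), (330,217), (301,216), and the tube axis is vertical in the image. Next I'll refine the three positions.

```bash
cat > w4.py <<'E'
from h import *
import cv2
c=dict(np.load("pics/wrist_9.npz"))
r=lambda v:np.round(v,4); yw=lambda v:round(float(np.degrees(np.arctan2(v[1],v[0]))),1)
for nm,pts,z in (("tube",[(303,145),(332,145),(331,216),(301,216)],.025),("block",[(218,169),(241,169),(237,223),(212,222)],.016)):
    B=np.array([onz(c,*p,z)[:2] for p in pts]); print(nm,r(B.mean(0)),yw(B[0]-B[3]+B[1]-B[2]),"w,l",r(np.linalg.norm(B[0]-B[1])),r(np.linalg.norm(B[1]-B[2])))
print("bolt",onz(c,102,180,.054),onz(c,137,203,.008))
a=c["pixels"][120:250,60:360,::-1]; cv2.imwrite('pics/wz9.png',cv2.resize(a,None,fx=2.6,fy=2.6,interpolation=cv2.INTER_CUBIC))
E
python3 w4.py
```

```text
tube [ 0.5912 -0.424 ] -20.8 w,l 0.0243 0.063
block [ 0.6068 -0.3513] -19.3 w,l 0.0195 0.0478
bolt [ 0.63085067 -0.27343729  0.054     ] [ 0.62956029 -0.2769245   0.008     ]
```

View pics/wz9.png

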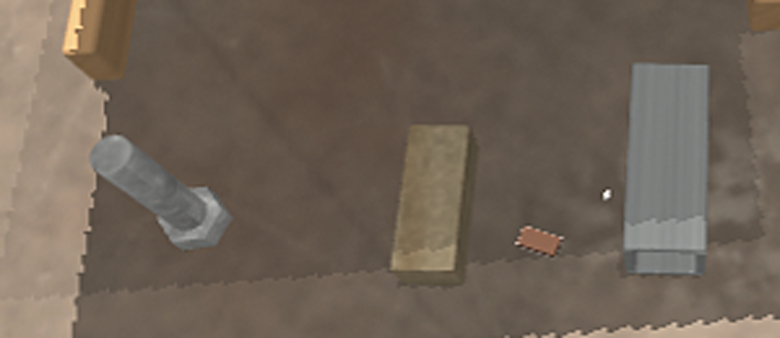

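servo_tool --pt "0.0115 -0.0036 -0.0146 0 0 0" --pt "0.0115 -0.0036 -0.0146 0 0 0" --pt "0.0115 -0.0036 -0.0146 0 0 0" --pt "0.0115 -0.0036 -0.0146 0 0 0" --pt "0.0115 -0.0036 -0.0146 0 0 0" --pt "0.0115 -0.0036 -0.0146 0 0 0" --pt "0.0115 -0.0036 -0.0146 0 0 0" --pt "0.007 -0.0022 -0.009 0 0 0" --pt "0.0041 -0.001 -0.004 0 0 0" --pt "0 0 0 0 0 0" --claw 60

```text
time_s: 12.98
ee_pos: [0.5952, -0.4254, 0.0105]
ee_rot: [0.925, -0.163, 0.338, 0.06]
wrist_force: [-0.5, -0.8, 0.0]
opening: 0.602
```

```bash
python3 shot.py 10 wrist
```

```text
13.025 [ 0.5951 -0.4254  0.0106]
[[ 0.719 -0.343  0.605]
 [-0.261 -0.939 -0.222]
 [ 0.645  0.002 -0.764]]
q [-0.86  0.63 -0.68 -0.37  0.32  2.73] [ 0.5 -0.7  0.1] 0.600598959058637
```

View pics/wrist_10.png

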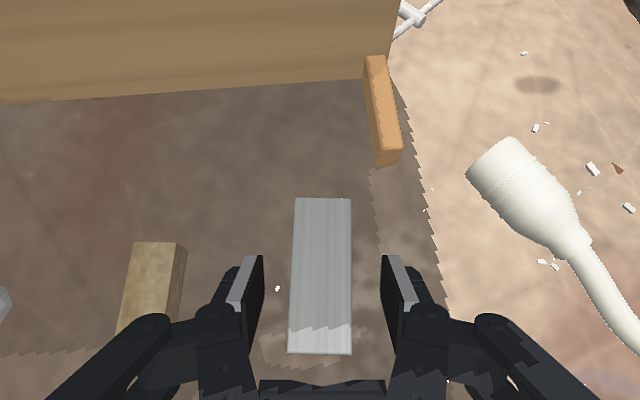

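The tube lies centred between the pads at (320,275). Closing, then a small lift.

servo_tool --pt "0 0 0 0 0 0" --pt "0 0 0 0 0 0" --pt "0 0 0 0 0 0" --pt "0 0 0 0 0 0" --pt "0 0 0 0 0 0" --claw 0

```text
time_s: 13.65
ee_pos: [0.595, -0.4256, 0.0108]
ee_rot: [0.925, -0.163, 0.338, 0.061]
wrist_force: [-4.3, 1.6, 6.2]
opening: 0.28
```

servo_tool --pt "0 0 0.008 0 0 0" --pt "-0.005 0.002 0.012 0 0 0" --pt "-0.014 0.005 0.012 0 0 0" --pt "-0.028 0.01 0.01 0 0 0" --claw 0

```text
time_s: 14.15
ee_pos: [0.5482, -0.4087, 0.0537]
ee_rot: [0.925, -0.163, 0.338, 0.061]
wrist_force: [-0.2, -0.2, -0.9]
opening: 0.277
```

```bash
python3 shot.py 11 wrist
```

```text
14.2 [ 0.5448 -0.4065  0.0531]
[[ 0.72  -0.343  0.604]
 [-0.262 -0.939 -0.221]
 [ 0.643  0.001 -0.766]]
q [-0.92  0.48 -0.79 -0.32  0.35  2.69] [-0.1  1.1 -2.3] 0.2763942986779542
```

View pics/wrist_11.png

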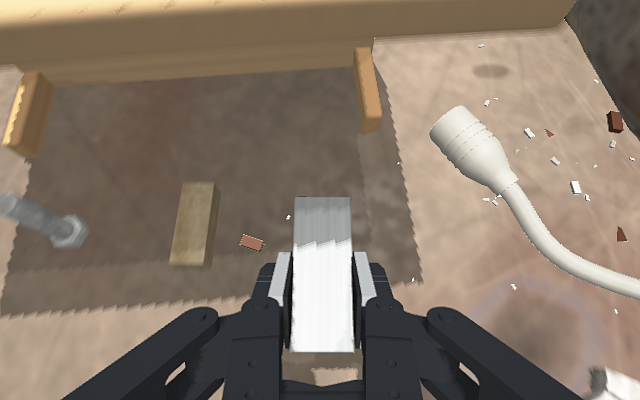

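servo_tool --pt "-0.035 0.013 0.03 0 0 0" --pt "-0.03 0.02 0.04 0 0 0" --pt "0 0.04 0.04 0 0 0.11" --pt "0 0.05 0.03 0 0 0.11" --pt "0.01 0.05 0 0 0 0.11" --pt "0.015 0.05 0 0 0 0.11" --pt "0.02 0.05 0 0 0 0.12" --pt "0.025 0.05 0 0 0 0" --pt "0.03 0.045 0 0 0 0" --pt "0.03 0.04 0 0 0 0" --pt "0 0 0 0 0 0" --pt "0 0 0 0 0 0" --claw 0

```text
time_s: 15.7
ee_pos: [0.6123, -0.0002, 0.1921]
ee_rot: [0.934, 0.099, 0.341, -0.035]
wrist_force: [-0.1, 0.3, -0.2]
opening: 0.282
```

```bash
python3 shot.py 12 wrist
```

```text
15.75 [ 0.6123 -0.0009  0.1921]
[[ 0.748  0.208  0.63 ]
 [ 0.16  -0.978  0.133]
 [ 0.644  0.001 -0.765]]
q [-0.29  0.1  -0.82  0.02  0.31  2.75] [-0.5 -0.4 -1.2] 0.27524488378115675
```

View pics/wrist_12.png

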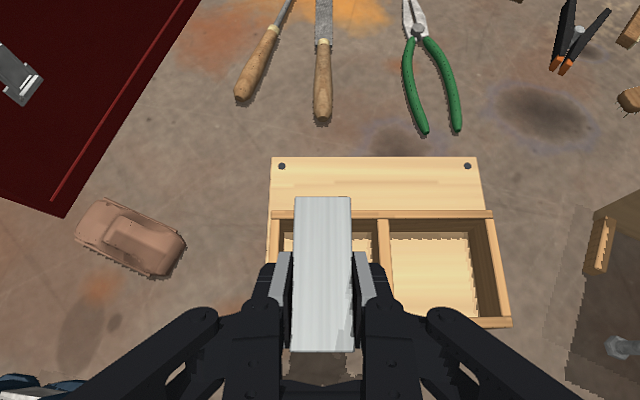

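The tube is over the left compartment, with the partition at (383,250). Shift forward, lower and release.

servo_tool --pt "0.016 0.001 -0.02 0 0 0" --pt "0.016 0.001 -0.03 0 0 0" --pt "0 0 -0.03 0 0 0" --pt "0 0 -0.02 0 0 0" --pt "0 0 -0.015 0 0 0" --pt "0 0 -0.01 0 0 0" --pt "0 0 0 0 0 0" --claw 0

```text
time_s: 16.62
ee_pos: [0.6444, 0.0007, 0.0666]
ee_rot: [0.934, 0.098, 0.341, -0.035]
wrist_force: [-0.2, -0.6, -0.8]
opening: 0.28
```

```bash
python3 shot.py 13 wrist
```

```text
16.675 [0.6449 0.0009 0.0672]
[[ 0.748  0.208  0.63 ]
 [ 0.16  -0.978  0.133]
 [ 0.644  0.001 -0.765]]
q [-0.26  0.41 -0.89 -0.37  0.3   2.77] [-0.  -1.1 -0.5] 0.27860247657537435
```

View pics/wrist_13.png

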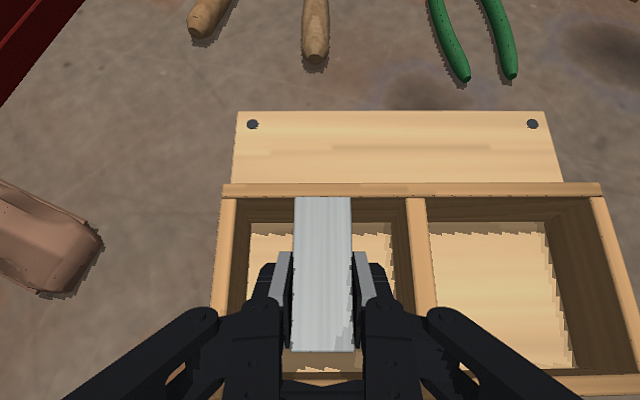

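Run:
```python
from h import *
c=dict(np.load("pics/wrist_13.npz"))
N=np.array([.9777,.2101]);L=np.array([-.2101,.9777])
for nm,u,v,z in (("farwall inner",260,196,.066),("far wall outer",222,183,.066),("tube end",323,197,.0805),("tube back",322,352,.0805),("part left",406,230,.066),("lwall inner",236,230,.066),("tube l",292,260,.0805),("tube r",354,260,.0805),("near inner",260,369,.066)):
    x=onz(c,u,v,z)[:2]; print(nm,np.round(x,4),"n",round(x@N,4),"l",round(x@L,4))
```

```text
farwall inner [0.6724 0.0379] n 0.6654 l -0.1042
far wall outer [0.6753 0.0583] n 0.6724 l -0.0849
tube end [0.6725 0.0066] n 0.6589 l -0.1349
tube back [ 0.6103 -0.0061] n 0.5954 l -0.1342
part left [ 0.67   -0.0339] n 0.6479 l -0.1739
lwall inner [0.6534 0.0443] n 0.6482 l -0.0939
tube l [0.6423 0.0134] n 0.6308 l -0.1219
tube r [ 0.6476 -0.0118] n 0.6307 l -0.1476
near inner [0.5983 0.0174] n 0.5886 l -0.1087
```

The tube is centred with about 6 mm to spare at both ends. Lowering and releasing.

servo_tool --pt "0 0 -0.012 0 0 0" --pt "0 0 -0.011 0 0 0" --pt "0 0 0 0 0 0" --claw 0

```text
time_s: 17.05
ee_pos: [0.6445, 0.0016, 0.0435]
ee_rot: [0.934, 0.099, 0.341, -0.036]
wrist_force: [-0.1, 0.3, -1.3]
opening: 0.28
```

servo_tool --pt "0 0 0 0 0 0" --pt "0 0 0 0 0 0" --pt "0 0 0.012 0 0 0" --pt "0 0 0.025 0 0 0" --pt "-0.01 -0.01 0.035 0 0 0" --pt "-0.02 -0.02 0.04 0 0 0" --pt "-0.03 -0.03 0.03 0 0 0" --pt "0 0 0 0 0 0" --claw 44

```text
time_s: 18.05
ee_pos: [0.5854, -0.0606, 0.1894]
ee_rot: [0.933, 0.098, 0.343, -0.034]
wrist_force: [-0.2, 0.5, -0.6]
opening: 0.444
```

```bash
python3 shot.py 14 wrist
```

```text
18.1 [ 0.5855 -0.0597  0.1879]
[[ 0.746  0.207  0.633]
 [ 0.16  -0.978  0.131]
 [ 0.646  0.003 -0.763]]
q [-0.45  0.08 -0.85  0.05  0.4   2.61] [ 0.2 -0.3 -0. ] 0.44223908608657936
```

View pics/wrist_14.png

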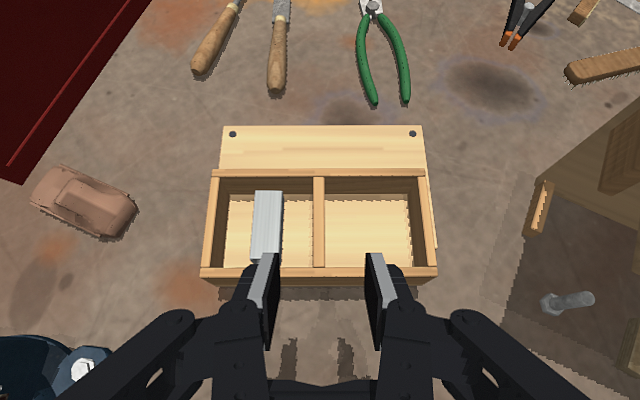

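The tube sits in the left compartment at (268,225). Next the block.

servo_tool --pt "-0.035 -0.02 0.01 0 0 0" --pt "-0.035 -0.035 0.01 0 0 -0.14" --pt "-0.02 -0.05 0 0 0 -0.14" --pt "0 -0.05 0 0 0 -0.14" --pt "0 -0.05 0 0 0 -0.14" --pt "0.005 -0.04 -0.02 0 0 0" --pt "0.01 -0.014 -0.032 0 0 0" --pt "0.008 0 -0.032 0 0 0" --pt "0 0 0 0 0 0" --pt "0 0 0 0 0 0" --claw 55

```text
time_s: 19.35
ee_pos: [0.5184, -0.3168, 0.1223]
ee_rot: [0.925, -0.163, 0.338, 0.06]
wrist_force: [0.7, 0.1, 0.2]
opening: 0.545
```

```bash
python3 shot.py 15 wrist
```

```text
19.4 [ 0.5185 -0.3173  0.1231]
[[ 0.718 -0.342  0.606]
 [-0.26  -0.94  -0.222]
 [ 0.645  0.002 -0.764]]
q [-0.83  0.23 -0.92 -0.23  0.3   2.76] [ 0.5 -0.  -0.3] 0.5517296328327147
```

View pics/wrist_15.png

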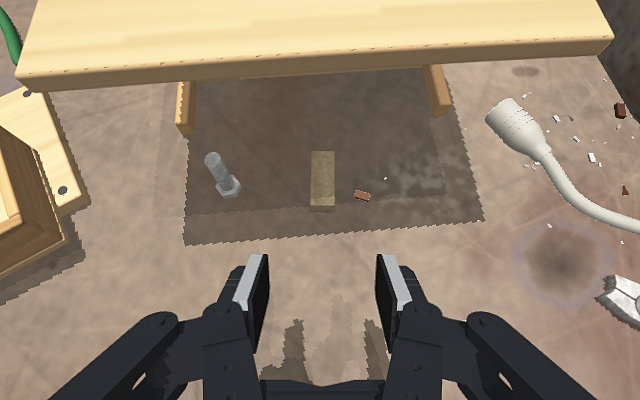

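Run:
```python
from h import *
c=dict(np.load("pics/wrist_15.npz"))
B=np.array([onz(c,*p,.016)[:2] for p in [(312,151),(335,151),(335,206),(310.5,206)]]); d=B[0]-B[3]+B[1]-B[2]
print(B.mean(0),np.degrees(np.arctan2(d[1],d[0])))
print("bolt",onz(c,213,158,.054),onz(c,230,187,.008))
```

```text
[ 0.60676189 -0.35042438] -20.806186545426726
bolt [ 0.63209474 -0.27455416  0.054     ] [ 0.62889101 -0.27526558  0.008     ]
```

servo_tool --pt "0.0115 -0.0043 -0.0143 0 0 0" --pt "0.0115 -0.0043 -0.0143 0 0 0" --pt "0.0115 -0.0043 -0.0143 0 0 0" --pt "0.0115 -0.0043 -0.0143 0 0 0" --pt "0.0115 -0.0043 -0.0143 0 0 0" --pt "0.0115 -0.0043 -0.0143 0 0 0" --pt "0.0115 -0.0043 -0.0143 0 0 0" --pt "0.007 -0.0026 -0.009 0 0 0" --pt "0.004 -0.0015 -0.005 0 0 0" --pt "0 0 0 0 0 0" --claw 55

```text
time_s: 20.65
ee_pos: [0.6096, -0.3516, 0.0083]
ee_rot: [0.925, -0.163, 0.338, 0.06]
wrist_force: [-0.5, 0.9, 0.9]
opening: 0.549
```

```bash
python3 shot.py 16 wrist
```

```text
20.7 [ 0.6095 -0.3516  0.0084]
[[ 0.719 -0.343  0.605]
 [-0.261 -0.939 -0.222]
 [ 0.645  0.002 -0.765]]
q [-0.74  0.6  -0.78 -0.47  0.25  2.83] [ 0.4 -0.2  0.1] 0.5497624917592087
```

View pics/wrist_16.png

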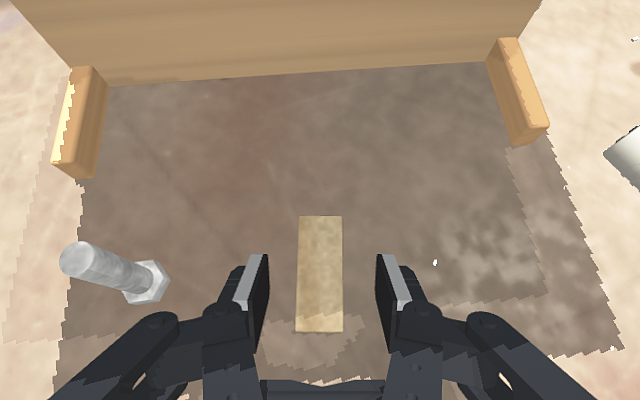

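The block is centred between the pads at (320,275). Closing and lifting.

servo_tool --pt "0 0 0 0 0 0" --pt "0 0 0 0 0 0" --pt "0 0 0 0 0 0" --pt "0 0 0 0 0 0" --pt "0 0 0 0 0 0" --claw 0

```text
time_s: 21.32
ee_pos: [0.6095, -0.3517, 0.0086]
ee_rot: [0.925, -0.163, 0.338, 0.06]
wrist_force: [-4.8, 2.4, 6.4]
opening: 0.211
```

servo_tool --pt "0 0 0.008 0 0 0" --pt "-0.005 0.002 0.012 0 0 0" --pt "-0.014 0.005 0.012 0 0 0" --pt "-0.028 0.01 0.01 0 0 0" --claw 0

```text
time_s: 21.82
ee_pos: [0.5628, -0.3349, 0.0517]
ee_rot: [0.925, -0.163, 0.339, 0.061]
wrist_force: [-0.8, 0.1, -0.7]
opening: 0.214
```

```bash
python3 shot.py 17 wrist
```

```text
21.875 [ 0.5591 -0.3325  0.0509]
[[ 0.72  -0.343  0.604]
 [-0.262 -0.94  -0.221]
 [ 0.643  0.001 -0.766]]
q [-0.79  0.45 -0.89 -0.42  0.27  2.8 ] [-0.6  1.4 -2.1] 0.2085819729808697
```

View pics/wrist_17.png

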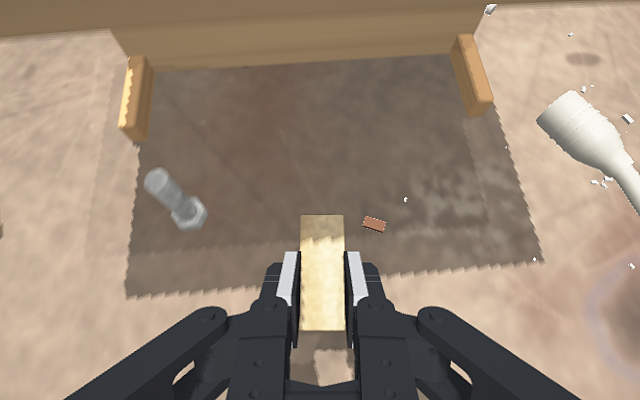

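servo_tool --pt "-0.035 0.013 0.04 0 0 0" --pt "-0.03 0.02 0.05 0 0 0" --pt "0 0.04 0.05 0 0 0.11" --pt "0.01 0.05 0 0 0 0.11" --pt "0.02 0.05 0 0 0 0.11" --pt "0.03 0.04 0 0 0 0.11" --pt "0.04 0.03 0 0 0 0.12" --pt "0.035 0.011 0 0 0 0" --pt "0 0 -0.04 0 0 0" --pt "0 0 -0.04 0 0 0" --pt "0 0 -0.03 0 0 0" --pt "0 0 0 0 0 0" --claw 0

```text
time_s: 23.38
ee_pos: [0.6307, -0.0808, 0.0769]
ee_rot: [0.935, 0.098, 0.339, -0.036]
wrist_force: [-0.8, -0.4, -0.1]
opening: 0.217
```

```bash
python3 shot.py 18 wrist
```

```text
23.425 [ 0.6319 -0.0813  0.0786]
[[ 0.749  0.209  0.629]
 [ 0.16  -0.978  0.134]
 [ 0.643  0.    -0.766]]
q [-0.45  0.38 -0.85 -0.25  0.4   2.61] [0.  0.2 0.7] 0.21447203373614232
```

View pics/wrist_18.png

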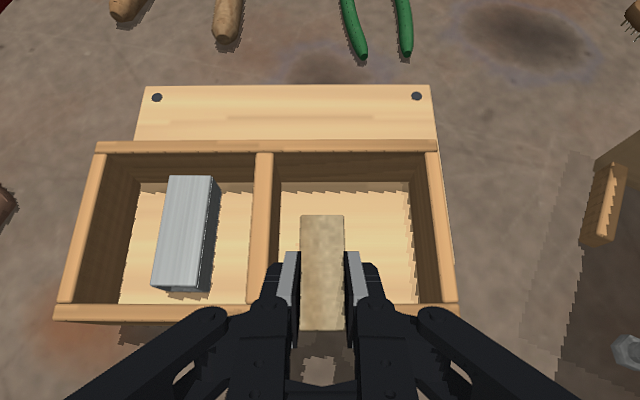

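The block is over the right compartment. Forward 29 mm, down and release.

servo_tool --pt "0.015 0 0 0 0 0" --pt "0.014 0 0 0 0 0" --pt "0 0 -0.016 0 0 0" --pt "0 0 -0.013 0 0 0" --pt "0 0 -0.009 0 0 0" --pt "0 0 0 0 0 0" --claw 0

```text
time_s: 24.18
ee_pos: [0.6612, -0.0814, 0.04]
ee_rot: [0.934, 0.099, 0.341, -0.036]
wrist_force: [0.1, 0.6, -0.3]
opening: 0.214
```

```bash
python3 shot.py 19 wrist
```

```text
24.225 [ 0.6614 -0.0815  0.0406]
[[ 0.748  0.209  0.63 ]
 [ 0.16  -0.978  0.134]
 [ 0.644  0.001 -0.765]]
q [-0.42  0.5  -0.81 -0.34  0.39  2.63] [ 0.1 -0.2  0.1] 0.21555783694176722
```

View pics/wrist_19.png

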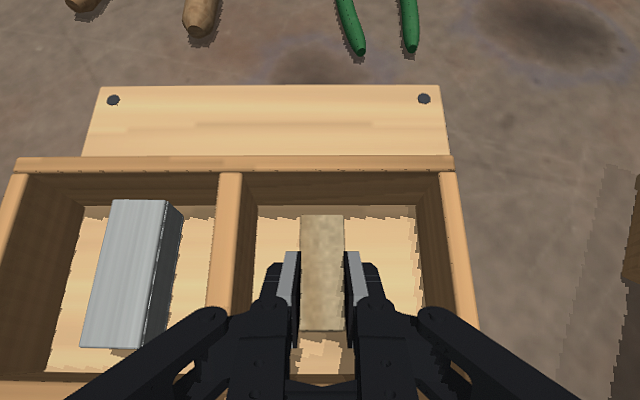

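servo_tool --pt "0 0 0 0 0 0" --pt "0 0 0 0 0 0" --pt "0 0 0.012 0 0 0" --pt "0 0 0.03 0 0 0" --pt "0 0 0.04 0 0 0" --pt "-0.03 -0.01 0.045 0 0 0" --pt "-0.04 -0.02 0.025 0 0 0" --pt "-0.046 -0.04 0 0 0 -0.116" --pt "-0.02 -0.05 0 0 0 -0.116" --pt "0 -0.04 -0.01 0 0 -0.116" --pt "0.01 -0.012 -0.02 0 0 -0.115" --pt "0.01 0 -0.023 0 0 0" --pt "0 0 0 0 0 0" --pt "0 0 0 0 0 0" --claw 34

```text
time_s: 25.98
ee_pos: [0.5456, -0.2536, 0.1409]
ee_rot: [0.932, -0.118, 0.341, 0.044]
wrist_force: [-0.9, 0.0, -0.4]
opening: 0.34
```

```bash
python3 shot.py 20 wrist scene
```

```text
26.075 [ 0.5457 -0.254   0.1412]
[[ 0.74  -0.25   0.625]
 [-0.19  -0.968 -0.163]
 [ 0.646  0.002 -0.764]]
q [-0.71  0.18 -0.92 -0.18  0.29  2.78] [-0.7 -0.4  0.2] 0.3394517945950136
```

View pics/wrist_20.png

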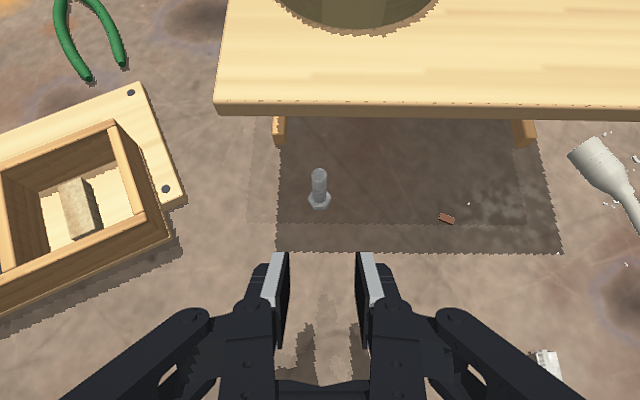

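View pics/scene_20.png

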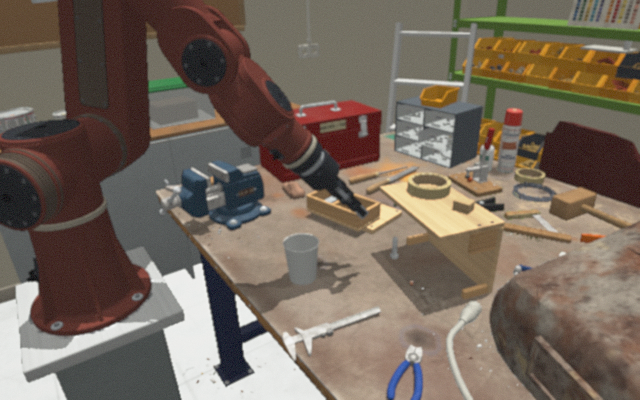

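The block lies in the right compartment at (75,208). The bolt stands straight ahead of the fingers at (319,190).

Run:
```python
from h import *
c=dict(np.load("pics/wrist_20.npz"))
print("bolt",onz(c,319,173,.054),onz(c,319,199,.008))
```

```text
bolt [ 0.63271843 -0.27410325  0.054     ] [ 0.62979049 -0.27309511  0.008     ]
```

servo_tool --pt "0.0118 -0.0028 -0.0147 0 0 0" --pt "0.0118 -0.0028 -0.0147 0 0 0" --pt "0.0118 -0.0028 -0.0147 0 0 0" --pt "0.0118 -0.0028 -0.0147 0 0 0" --pt "0.0118 -0.0028 -0.0147 0 0 0" --pt "0.0118 -0.0028 -0.0147 0 0 0" --pt "0.0118 -0.0028 -0.0147 0 0 0" --pt "0.007 -0.0015 -0.009 0 0 0" --pt "0.0047 -0.0008 -0.005 0 0 0" --pt "0 0 0 0 0 0" --claw 50

```text
time_s: 27.32
ee_pos: [0.6399, -0.2755, 0.0231]
ee_rot: [0.932, -0.118, 0.34, 0.044]
wrist_force: [0.8, -0.8, 0.5]
opening: 0.502
```

```bash
python3 shot.py 21 wrist
```

```text
27.375 [ 0.6398 -0.2755  0.0232]
[[ 0.741 -0.25   0.624]
 [-0.19  -0.968 -0.162]
 [ 0.645  0.001 -0.765]]
q [-0.62  0.56 -0.8  -0.45  0.23  2.85] [-0.2 -0.  -0.3] 0.4994892062475693
```

View pics/wrist_21.png

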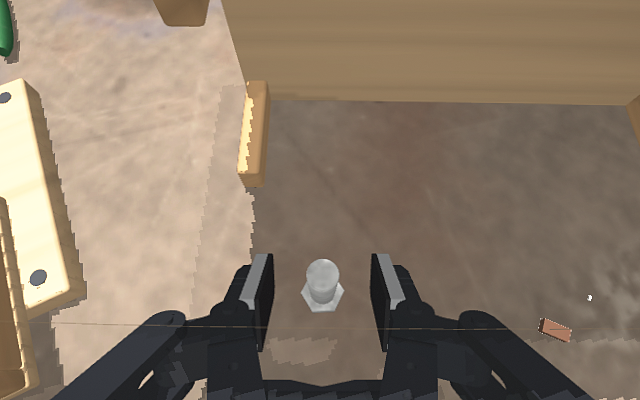

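The bolt is centred between the pads at (322,280). Close and lift.

servo_tool --pt "0 0 0 0 0 0" --pt "0 0 0 0 0 0" --pt "0 0 0 0 0 0" --pt "0 0 0 0 0 0" --pt "0 0 0 0 0 0" --pt "0 0 0 0 0 0" --claw 0

```text
time_s: 28.12
ee_pos: [0.64, -0.2756, 0.0234]
ee_rot: [0.932, -0.118, 0.341, 0.044]
wrist_force: [-3.0, 0.4, 5.7]
opening: 0.119
```

servo_tool --pt "0 0 0.008 0 0 0" --pt "-0.005 0.002 0.012 0 0 0" --pt "-0.014 0.004 0.012 0 0 0" --pt "-0.028 0.006 0.01 0 0 0" --claw 0

```text
time_s: 28.62
ee_pos: [0.593, -0.2635, 0.0664]
ee_rot: [0.932, -0.118, 0.341, 0.044]
wrist_force: [-0.3, 0.0, -0.8]
opening: 0.12
```

```bash
python3 shot.py 22 wrist
```

```text
28.675 [ 0.5893 -0.2617  0.0657]
[[ 0.742 -0.25   0.622]
 [-0.191 -0.968 -0.161]
 [ 0.643  0.001 -0.766]]
q [-0.66  0.41 -0.9  -0.39  0.26  2.82] [-1.1  1.6 -1.7] 0.11660904718263461
```

View pics/wrist_22.png

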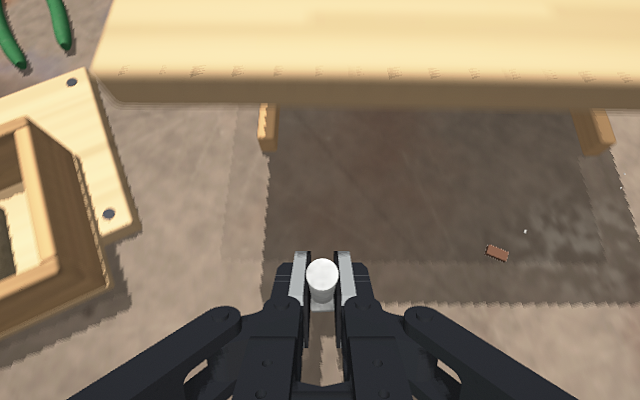

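servo_tool --pt "-0.035 0.01 0.04 0 0 0" --pt "-0.03 0.02 0.05 0 0 0" --pt "0 0.04 0.04 0 0 0.116" --pt "0.015 0.04 0 0 0 0.116" --pt "0.025 0.03 0 0 0 0.116" --pt "0.035 0.02 0 0 0 0.115" --pt "0.035 0.001 0 0 0 0" --pt "0.01 0 -0.03 0 0 0" --pt "0 0 -0.03 0 0 0" --pt "0 0 0 0 0 0" --pt "0 0 0 0 0 0" --claw 0

```text
time_s: 30.05
ee_pos: [0.6481, -0.1027, 0.1363]
ee_rot: [0.934, 0.099, 0.342, -0.035]
wrist_force: [0.5, -0.6, -0.1]
opening: 0.118
```

```bash
python3 shot.py 23 wrist
```

```text
30.1 [ 0.6484 -0.1028  0.1367]
[[ 0.746  0.209  0.632]
 [ 0.161 -0.978  0.133]
 [ 0.646  0.003 -0.764]]
q [-0.47  0.3  -0.74 -0.05  0.42  2.58] [ 0.4 -0.7 -0.2] 0.11663799798821887
```

View pics/wrist_23.png

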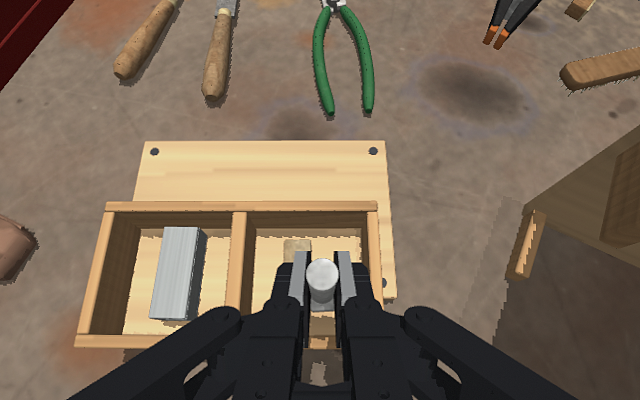

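Run:
```python
from h import *
c=dict(np.load("pics/wrist_23.npz"))
N=np.array([.9777,.2101]);L=np.array([-.2101,.9777])
for nm,u,v,z in (("rwall inner",368,240,.066),("part right",247,240,.066),("farinner",300,213,.066),("block r far",311,240,.040),("block l far",284,240,.040),("bolt top",322,272,.1365+.031)):
    x=onz(c,u,v,z)[:2]; print(nm,np.round(x,4),"n",round(x@N,4),"l",round(x@L,4))
```

```text
rwall inner [ 0.6859 -0.1258] n 0.6441 l -0.267
part right [ 0.669 -0.047] n 0.6443 l -0.1865
farinner [ 0.695  -0.0771] n 0.6633 l -0.2214
block r far [ 0.6848 -0.0864] n 0.6513 l -0.2284
block l far [ 0.6806 -0.0669] n 0.6514 l -0.2084
bolt top [ 0.6406 -0.1038] n 0.6045 l -0.2361
```

servo_tool --pt "0.012 0 0 0 0 0" --pt "0.01 0 0 0 0 0" --pt "0 0 -0.025 0 0 0" --pt "0 0 -0.025 0 0 0" --pt "0 0 -0.02 0 0 0" --pt "0 0 -0.013 0 0 0" --pt "0 0 0 0 0 0" --claw 0

```text
time_s: 30.98
ee_pos: [0.6697, -0.1022, 0.0511]
ee_rot: [0.934, 0.099, 0.341, -0.036]
wrist_force: [-0.3, -0.3, -0.1]
opening: 0.117
```

```bash
python3 shot.py 24 wrist
```

```text
31.025 [ 0.6701 -0.1025  0.0519]
[[ 0.748  0.209  0.63 ]
 [ 0.161 -0.978  0.134]
 [ 0.644  0.001 -0.765]]
q [-0.45  0.49 -0.77 -0.27  0.41  2.6 ] [-0.3 -0.1  0.8] 0.11729324231942141
```

View pics/wrist_24.png

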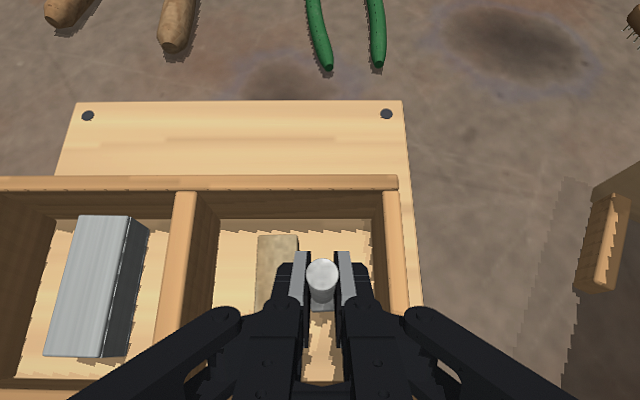

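The bolt is inside the right compartment beside the block, and nothing else touches. Open slightly and leave upward.

servo_tool --pt "0 0 0 0 0 0" --pt "0 0 0 0 0 0" --pt "0 0 0 0 0 0" --pt "0 0 0.015 0 0 0" --pt "0 0 0.025 0 0 0" --pt "0 0 0.035 0 0 0" --pt "-0.03 -0.01 0.04 0 0 0" --pt "-0.05 -0.01 0.03 0 0 0" --pt "-0.04 -0.01 0 0 0 0" --pt "0 0 0 0 0 0" --pt "0 0 0 0 0 0" --claw 20

```text
time_s: 32.4
ee_pos: [0.5503, -0.1329, 0.1974]
ee_rot: [0.934, 0.099, 0.342, -0.035]
wrist_force: [-0.1, 0.2, -0.7]
opening: 0.199
```

```bash
python3 shot.py 25 wrist scene side
```

```text
32.55 [ 0.5504 -0.1322  0.1968]
[[ 0.748  0.21   0.63 ]
 [ 0.161 -0.978  0.134]
 [ 0.644  0.001 -0.765]]
q [-0.66  0.06 -0.81  0.2   0.51  2.41] [-0.  -0.1 -0.5] 0.1986454068783719
```

View pics/wrist_25.png

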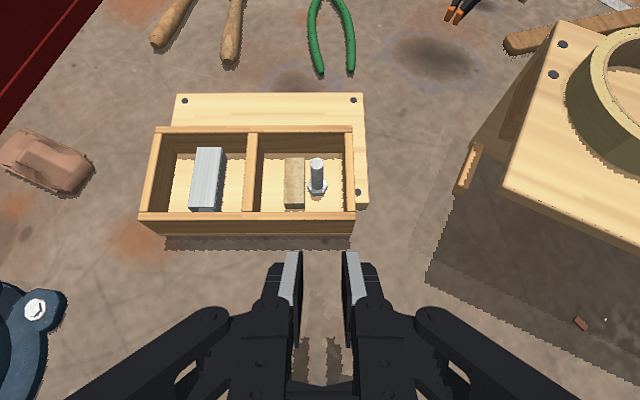

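View pics/side_25.png

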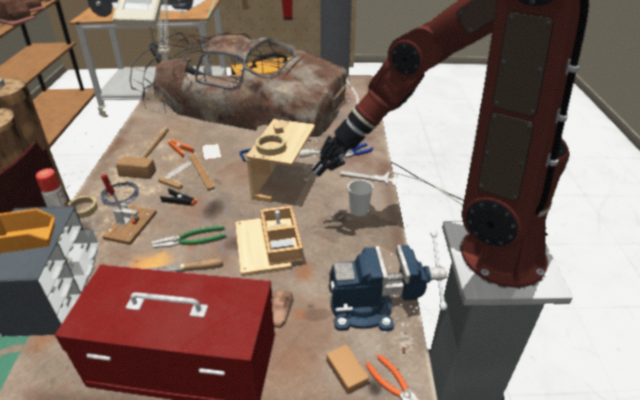

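View pics/scene_25.png

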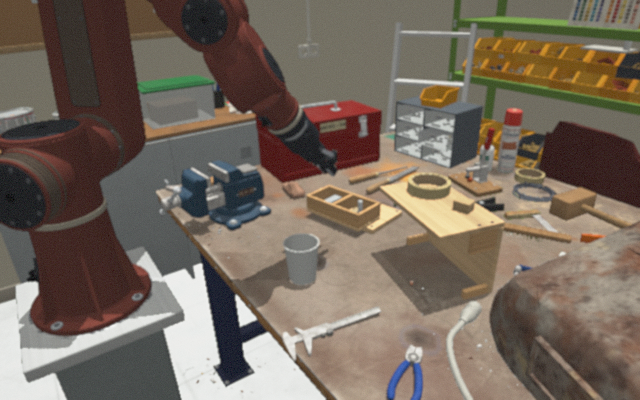

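The final views show the tube (206,180) in the left compartment, with the block (293,183) and the standing bolt (317,178) in the right one. The tray is flat on the board; the cup (301,260), calliper (330,325) and car (45,160 in the wrist view) are in place, and the gripper is clear.

```bash
python3 -c "
from bench import bot
print(bot.sign_off())"
```

```text
the job is handed in; nothing more can be done
None
```

The job is finished and handed in at about 32.6 s of the 72 s allowed; the hand-in reports no verdict.

**What I did**
- I slid the tray upright against the board until the wrist force rose to about 11 N, then backed off and let it stand. A high push then tipped it flat onto the board, open side up.
- I picked the tube, block and bolt from under the shelf with the tool tilted 40 degrees. The tube went into the left compartment, and the block and bolt into the right one.

**Last checks**
- **Loading:** the last pictures showed the tray flat on the board. The tube was in the left compartment, and the block and the upright bolt were in the right one.
- **Bystanders:** the cup and calliper look unmoved in the camera pictures. The car does too, though I compared it only by eye.
- **Contact:** the gripper was clear, and no wrist force reading passed about 15 N.
- **Disagreements:** the first scene-camera reading of the board edge was about 8 mm off the side-camera one, so I worked from the wrist camera instead. I did not measure the tray's final level separately; I judged it from the pictures and the rim measurements.

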